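# Check that the rollers of a bench-top lane run freely

## Task

Check that the rollers of the short roller lane on the bench run freely: lay the fingertips lightly on the roller at its high open end and draw them along the roller tops down to the last roller before the stop, so that every roller is turned, then take the hand clear. Do not press hard, shove or lift the lane, and leave the bin, step block, bearing and bolt beside it alone.

Things in the scene. Friction and masses are not known exactly. Their poses are not given: they have to be found in the camera images.
- lane: portable gravity roller lane of bare metal, 330 mm long, 196 mm wide over its feet, 4 kg, loose on the bench. Origin: on the bench under the middle of the row of rollers. x: level, along the row from the high open end to the low end with the stop; y across; z up. It stands on rubber buffers: the roller deck gives straight down about 1 mm per 2.5 N, at most 6 mm, and comes back up
- first_top (a point): top of the first roller (high, open end), at the middle of its length; 108 mm above the bench. Nine equal steel rollers, 25 mm diameter, 130 mm long, lie across the lane 32 mm apart, falling 4.5 degrees towards the stop; the side frames end 3 mm below the roller tops
- last_top (a point): top of the last roller (low end, next to the stop), at the middle of its length; 88 mm above the bench. All nine roller tops lie on the straight line from first_top to last_top
- stop_top (a point): middle of the upper edge of the upright stop plate that closes the low end; its rubber face is 43 mm past the axis of the last roller, its upper edge about 25 mm above the roller tops
- bin: blue plastic stacking bin with nuts, 160 x 102 x 75 mm high, beside the lane, to be left alone; origin under its centre
- step_block: dark steel stair-shaped clamp block, 66 x 30 x 46 mm high, beside the lane, to be left alone; origin under its centre
- bearing: steel ball bearing lying flat, 52 mm across, 15 mm high, beside the lane, to be left alone; origin under its centre
- bolt: steel hexagon bolt standing on its head, 28 mm across, 55 mm high, beside the lane, to be left alone; origin under its centre
- roller1 (a joint): angle of roller 1 of 9 (1 = high open end, 9 = next to the stop), rad; 0 at the start, grows as its top is drawn towards the stop; turns freely with little drag and stops when let go
- roller2 (a joint): angle of roller 2 of 9 (1 = high open end, 9 = next to the stop), rad; 0 at the start, grows as its top is drawn towards the stop; turns freely with little drag and stops when let go
- roller3 (a joint): angle of roller 3 of 9 (1 = high open end, 9 = next to the stop), rad; 0 at the start, grows as its top is drawn towards the stop; turns freely with little drag and stops when let go
- roller4 (a joint): angle of roller 4 of 9 (1 = high open end, 9 = next to the stop), rad; 0 at the start, grows as its top is drawn towards the stop; turns freely with little drag and stops when let go
- roller5 (a joint): angle of roller 5 of 9 (1 = high open end, 9 = next to the stop), rad; 0 at the start, grows as its top is drawn towards the stop; turns freely with little drag and stops when let go
- roller6 (a joint): angle of roller 6 of 9 (1 = high open end, 9 = next to the stop), rad; 0 at the start, grows as its top is drawn towards the stop; turns freely with little drag and stops when let go
- roller7 (a joint): angle of roller 7 of 9 (1 = high open end, 9 = next to the stop), rad; 0 at the start, grows as its top is drawn towards the stop; turns freely with little drag and stops when let go
- roller8 (a joint): angle of roller 8 of 9 (1 = high open end, 9 = next to the stop), rad; 0 at the start, grows as its top is drawn towards the stop; turns freely with little drag and stops when let go
- roller9 (a joint): angle of roller 9 of 9 (1 = high open end, 9 = next to the stop), rad; 0 at the start, grows as its top is drawn towards the stop; turns freely with little drag and stops when let go

How it is judged (in metres and radians):
On the way, in this order (a step that is already met when the one before it is completed fails the run):
1. the first roller, at the high end, has been turned (value of joint roller1 above 0.3 rad), for 0.1 s.
2. the middle roller has been turned (value of joint roller5 above 0.3 rad), for 0.1 s.
3. the last roller, next to the stop, has been turned (value of joint roller9 above 0.3 rad), for 0.1 s.
At the end, for the whole second after the job is handed in: all nine rollers have been turned towards the stop by more than 0.3 rad (17 degrees), first, middle and last in that order; the lane stands where it stood (within 15 mm, its stop end within 20 mm), level and at rest; bin, step block, bearing and bolt are within 20 mm of where they were (value of joint each of roller1, roller2, roller3, roller4, roller5, roller6, roller7, roller8, roller9 above 0.3 rad and distance of lane from where it was at the start of the episode below 0.015 m and distance of each of last_top, bin, step_block, bearing, bolt from where it was at the start of the episode below 0.02 m and angle between lane's own z axis and vertical below 0.05 rad and linear speed of lane below 0.02 m/s); the robot touches nothing.
It fails at once if the fingers press on the lane with more than 20 N (contact force between the fingers and lane above 20 N).
It fails at once if another part of the arm leans on the lane (contact force between the arm and lane above 20 N).
It fails at once if the lane is lifted, tipped or shoved (height (world z) of lane above 0.01 m or angle between lane's own z axis and vertical above 0.1 rad or distance of lane from where it was at the start of the episode above 0.015 m or distance of last_top from where it was at the start of the episode above 0.02 m).
It fails at once if a thing beside the lane is lifted (height (world z) of any of bin, step_block, bearing, bolt above 0.012 m).
It fails at once if a thing beside the lane is moved or knocked over (distance of any of bin, step_block, bearing, bolt from where it was at the start of the episode above 0.02 m or angle between any of bin, step_block, bearing, bolt's own z axis and vertical above 0.3 rad).
It also fails if it takes over 45 s, if anything falls off the work surface, if the arm or the gripper's body presses on something with over 40 N, if the wrist force passes 120 N, or if a joint passes its speed limit or range.

## Robot

A 6-joint arm with a two-finger parallel gripper is mounted at the origin on the work surface. World frame = base frame: x ahead of the robot, y to its left, z up, the work surface at z = 0. Lengths are in m, angles in degrees, forces in N, time in s.
With the tool pointing down it reaches from about 0.375 to 0.9 m from the base axis. Payload 3.1 kg.
Tool frame: the origin (TCP) lies midway between the tips of the shut fingers; the grasp point (between the pads) lies bot.hold_point_z behind it (bot.hold_point_z is the distance from the TCP to the grasp point, in m); z points along the fingers, y is the direction in which the jaws open and shut (so a half turn about z gives the same grasp; the last joint's range is limited). The gripper opens to 87 mm and grips with 3 to 60 N. Pads are 19 mm wide; open, the fingers measure 117 mm over their backs; the gripper's body (75 mm by 190 mm) begins 51 mm behind the grasp point.
Start: joints at [55.949, 30.224, 82.088, -0, 67.689, -10.227], TCP at [0.252, 0.572, 0.223] pointing down, gripper open.
Joint ranges: [-176.69, 176.69], [-43.24, 126.21], [12.49, 139.97], [-82, 262], [0, 151.66], [-163.58, 163.58]. Speed limits (degrees/s): [159.86, 159.86, 180, 180, 180, 180].

## Interface

Orientations are given as a 3x3 rotation matrix whose columns are the frame's x, y, z axes.
In Python, from rig import bot, vision, order gives the robot as it stands. The module is installed in compiled form; this text tells all that it offers.
- The arm moves only by the tool move_arm, never from a script. Its argument "moves" is a list of rows, each an object of numbers: "hand": the finger opening in mm, from 0 to 87; "x", "y", "z": the shift along the tool's x, y, z in units of 25 mm (1.0 is 25 mm); "wx", "wy", "wz": the turn, a rotation vector about the tool's x, y, z in degrees. In form: [{"hand": .., "x": .., "y": .., "z": .., "wx": .., "wy": .., "wz": ..}, ...]. A call has 1 to 20 rows; each row shifts and turns the commanded pose from where the row before left it, along the tool's axes as they then stand; what a row does not reach is not made up. A row lasts 1/10 s, in which the tool goes at most 50 mm and 8.59 degrees, less where a joint would pass 70% of its speed; a pose out of reach is approached as far as the arm can. A call is refused whole if a number of a shift passes 1 or a number of a turn 8.59, either way. A call with a gripper value outside its range is refused whole. The fingers move at their own pace and stop on an object; the grip force is fixed at half the most. Time passes only in rows, so rows that do not move let the fingers close. It gives the time, the measured TCP pose, the force and the opening at its end, in the units of the state.
- bot.read_state(): the state, without advancing time (a new reading comes with each control period).
- vision.capture(name): name is "scene" or "top" or "wrist"; returns a dict with "image" (384x512x3 uint8, red, green, blue), "z_map" (384x512 float32, m along the optical axis (not along the pixel's ray), 0 where there is no reading), "fx", "fy", "cx", "cy" (pixels), "k1" (the pictures are not rectified: a ray, as slopes to the right and down, at radius r is drawn at 1 + k1 r^2 times it, then the intrinsics apply), "pose" (4x4, takes a point from camera to world coordinates); the wrist camera has in their place "hand_eye" (4x4, takes a point from camera to tool coordinates, whose origin is the TCP and whose axes are the flange's). Camera axes: x right, y down, z forward; pixel columns grow to the right and rows downward; lengths in m; the calibration is good to about 2 mm. A picture is of the moment at which its call begins: read the wrist's pose just before it.
- order.hand_in(): hands the job in, once; it reports no verdict.
The state is a dict: "time_s": time; "joint_positions": joint angles; "qvel": joint speeds; "tau": joint torques, N m; "position": TCP position; "tcp_rot": TCP orientation; "force": force on the tool from outside, world axes, zero at the start; "moment": the same for the moment, N m; "opening": opening from 0.0 (shut) to 1.0 (fully open).
Only numpy, scipy, OpenCV 4.12 (cv2) and the standard library are available. Lean on these libraries where they do the work, as an engineer would, in place of code of your own. Each camera call takes 0.05 s, during which the arm holds its last target.

## Working session

There is one attempt and no reset: what is moved stays moved. The work goes in short steps, Python scripts to look and compute and a tool call to move; the robot and the scene stay as the last step left them, time stands still between calls to the robot, and variables do not carry over. Pictures are saved under pics/ and viewed, and the job is handed in when it is done.

Besides the shell and the picture viewer there is one more tool, called after "Call:" as name([rows], argument=value, ...), one row to a line, values as JSON. move_arm: Moves the arm, as the interface text tells. Its arguments: {"type":"object","properties":{"moves":{"type":"array"}},"required":["moves"]}

```bash
mkdir -p pics; python3 - <<'E'
from rig import bot, vision
import cv2, numpy as np, pickle
s=bot.read_state(); print(s, bot.hold_point_z)
for n in ("scene","top"):
    c=vision.capture(n); pickle.dump(c,open(n+".pkl","wb"))
    cv2.imwrite(f"pics/{n}0.png",c["image"][:,:,::-1]); print(n,c["fx"],c["cx"],c["cy"],c["k1"],c["pose"].round(3))
E
```

```text
{'time_s': 0.0, 'joint_positions': array([ 5.59501437e+01,  3.02794982e+01,  8.21560397e+01, -2.07475105e-03,
        6.76874847e+01, -1.02277675e+01]), 'qvel': array([ 0.06316304,  0.1228708 , -0.05260516,  0.11148312,  0.02932314,
       -0.00556669]), 'tau': array([ 1.52838318e-03, -4.40033305e+01, -1.76593083e+01,  6.30994420e-02,
        5.81752346e-02, -1.82331401e-04]), 'position': array([0.25201203, 0.57114924, 0.22156784]), 'tcp_rot': array([[-9.14809386e-01,  4.03884151e-01, -1.17446103e-03],
       [ 4.03885708e-01,  9.14807686e-01, -1.79777664e-03],
       [ 3.48312485e-04, -2.11897097e-03, -9.99997694e-01]]), 'force': array([ 0.23620355,  0.28211164, -0.65847954]), 'moment': array([ 0.07749985,  0.01955406, -0.04993938]), 'opening': 1.000933761543472} 0.0187
scene 477.98034594544464 251.08057617569233 191.76886868155614 -0.059731954602121114 [[-0.373  0.65  -0.662  1.148]
 [ 0.928  0.274 -0.254  0.249]
 [ 0.016 -0.709 -0.705  0.7  ]
 [ 0.     0.     0.     1.   ]]
top 443.0045625976841 248.4144606071664 189.78163868724764 -0.11037040275478247 [[ 0.002 -0.987  0.159  0.438]
 [-1.    -0.004 -0.014  0.036]
 [ 0.014 -0.159 -0.987  0.836]
 [ 0.     0.     0.     1.   ]]
```

View pics/scene0.png

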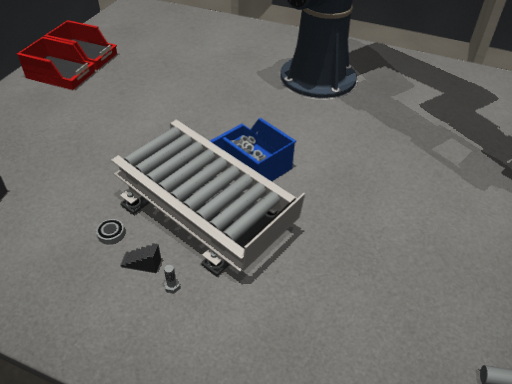

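View pics/top0.png

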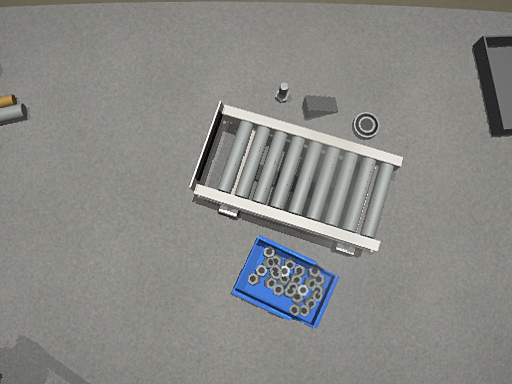

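```bash
cat > h.py <<'E'
import numpy as np, pickle, cv2
def load(n): return pickle.load(open(n+".pkl","rb"))
def rays(c,uv):
    uv=np.asarray(uv,float).reshape(-1,2)
    d=np.stack([(uv[:,0]-c["cx"])/c["fx"],(uv[:,1]-c["cy"])/c["fy"]],1); s=d.copy()
    for _ in range(20): s=d/(1+c["k1"]*(s**2).sum(1,keepdims=True))
    return np.c_[s,np.ones(len(s))]
def cloud(c):
    h,w=c["z_map"].shape; u,v=np.meshgrid(np.arange(w),np.arange(h))
    r=rays(c,np.stack([u.ravel(),v.ravel()],1))*c["z_map"].reshape(-1,1)
    P=r@c["pose"][:3,:3].T+c["pose"][:3,3]; P[c["z_map"].ravel()<=0]=np.nan
    return P.reshape(h,w,3)
def onplane(c,uv,z):
    r=rays(c,uv)@c["pose"][:3,:3].T; o=c["pose"][:3,3]
    return o+r*((z-o[2])/r[:,2])[:,None]
E
python3 - <<'E'
from h import *
c=load("top");P=cloud(c)
for v in (0,): 
    # sample along middle of row
    a=np.array([232,162]);b=np.array([384,200])
    for t in np.linspace(-0.3,1.15,60):
        u=(a+t*(b-a)).round().astype(int); print(u,P[u[1],u[0]].round(4))
im=c["image"][80:270,180:420,::-1]
cv2.imwrite("pics/topz.png",cv2.resize(im,None,fx=3.2,fy=3.1,interpolation=cv2.INTER_CUBIC))
E
```

```text
[186 151] [0.6481 0.1454 0.0007]
[190 152] [ 0.6466  0.1379 -0.0013]
[194 152] [ 0.6466  0.1301 -0.0014]
[198 153] [ 0.6445  0.1222 -0.0007]
[201 154] [0.6154 0.1057 0.11  ]
[205 155] [0.6143 0.0991 0.1075]
[209 156] [0.625  0.0963 0.056 ]
[213 157] [6.364e-01 9.290e-02 1.000e-04]
[216 158] [0.6336 0.0869 0.0037]
[220 159] [ 0.6327  0.0794 -0.0007]
[224 160] [ 6.307e-01  7.160e-02 -6.000e-04]
[227 161] [0.6097 0.0628 0.0832]
[231 162] [0.6068 0.0557 0.0881]
[235 163] [0.6053 0.0488 0.087 ]
[239 164] [0.6053 0.0419 0.079 ]
[242 165] [0.6102 0.0367 0.0489]
[246 166] [0.5995 0.0298 0.0896]
[250 166] [0.5988 0.023  0.0932]
[254 167] [0.5978 0.016  0.0896]
[257 168] [0.5976 0.0106 0.0826]
[261 169] [0.6105 0.0007 0.0127]
[265 170] [ 0.5924 -0.0029  0.0907]
[269 171] [ 0.5904 -0.0096  0.0924]
[272 172] [ 0.5888 -0.0148  0.0915]
[276 173] [ 0.6033 -0.0279  0.0107]
[280 174] [ 0.5865 -0.029   0.086 ]
[284 175] [ 0.5828 -0.0349  0.0962]
[287 176] [ 0.581  -0.04    0.0966]
[291 177] [ 0.5803 -0.0474  0.0915]
[295 178] [ 0.5936 -0.0639  0.0119]
[298 179] [ 0.5766 -0.0592  0.0929]
[302 180] [ 0.
[... 335 characters left out ...]
8  0.1001]
[340 189] [ 0.5578 -0.1288  0.1035]
[343 190] [ 0.5561 -0.1338  0.1038]
[347 191] [ 0.5558 -0.1428  0.0949]
[351 192] [ 0.5668 -0.17    0.0137]
[355 193] [ 0.5516 -0.1552  0.0999]
[358 194] [ 0.5491 -0.159   0.105 ]
[362 194] [ 0.5492 -0.1658  0.105 ]
[366 195] [ 0.5487 -0.1749  0.0971]
[369 196] [ 0.551  -0.188   0.0698]
[373 197] [ 0.5442 -0.1848  0.1043]
[377 198] [ 0.5419 -0.1903  0.1086]
[381 199] [ 0.5403 -0.1973  0.1079]
[384 200] [nan nan nan]
[388 201] [ 0.5512 -0.2447  0.0028]
[392 202] [ 0.5493 -0.2525  0.003 ]
[396 203] [ 5.477e-01 -2.614e-01 -2.000e-04]
[399 204] [ 0.5459 -0.2677 -0.0011]
[403 205] [ 0.5438 -0.2751  0.    ]
[407 206] [ 5.418e-01 -2.829e-01  5.000e-04]
```

View pics/topz.png

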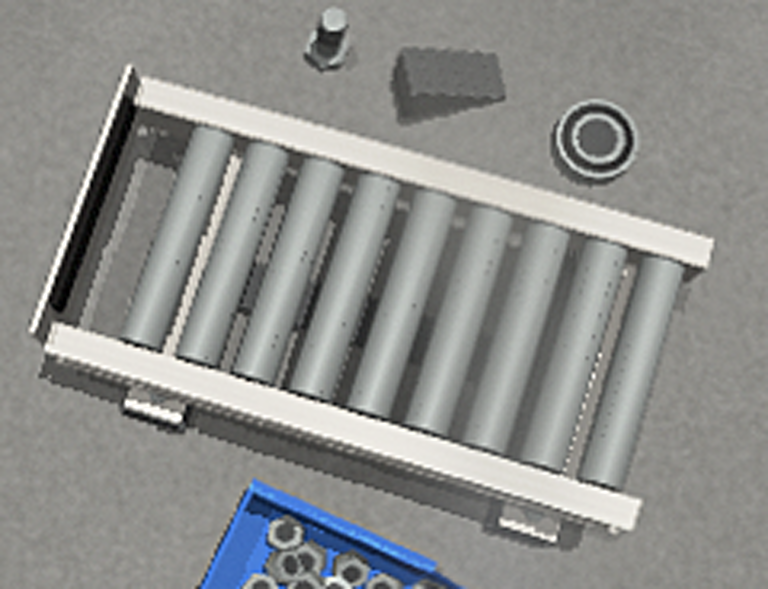

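```bash
cat > tgt.py <<'E'
from h import *
from scipy.spatial.transform import Rotation as R
c=load("top")
a=onplane(c,[[180+632/3.2,80+372/3.1]],.108)[0];b=onplane(c,[[180+178/3.2,80+236/3.1]],.088)[0]
d=(b-a)/np.linalg.norm(b-a); n=np.array([0,0,1.]);n-=n@d*d;n/=np.linalg.norm(n)
T=np.c_[np.cross(d,-n),d,-n]
def rel(s,p):
    M=s["tcp_rot"]; return M.T@(p-s["position"])/0.025, (R.from_matrix(M).inv()*R.from_matrix(T)).as_rotvec(degrees=True)
E
python3 - <<'E'
from tgt import *
from rig import bot
print(a,b,np.linalg.norm(b-a),d,n)
P=cloud(c);im=cv2.cvtColor(c["image"],cv2.COLOR_RGB2HSV)
# crest fit check: plane deviation of highest points
q=P.reshape(-1,3);q=q[~np.isnan(q[:,0])]
t=(q-a)@d; s=(q-a)@T[:,0]; h=(q-a)@n
for k in range(9):
    m=(abs(t-.032*k)<.004)&(abs(s)<.04); print(k,m.sum(),np.median(h[m])*1e3)
    m2=(abs(t-.032*k)<.016)&(abs(s)<.04)&(h>-.008); print("   centroid t off mm",((t[m2].mean())-.032*k)*1e3)
m=(abs(t-.13)<.14)&(abs(s)<.1)&(h>-.006); 
for t0 in (.02,.24):
  mm=(abs(t-t0)<.02)&(abs(s)<.11)&(h>-.015); print(s[mm].min(),s[mm].max())
print(rel(bot.read_state(),a+.08*n))
E
```

```text
[ 0.53859426 -0.19118329  0.108     ] [0.61726062 0.0477758  0.088     ] 0.2523684606704176 [ 0.31171231  0.94686588 -0.07924921] [0.02478089 0.07527512 0.99685484]
0 225 -0.07859786901055581
   centroid t off mm 0.09397759983374283
1 238 -0.06588198988658495
   centroid t off mm 0.2662946241207831
2 220 0.07156435118487586
   centroid t off mm 0.022333460049456244
3 217 -0.0016643840684315335
   centroid t off mm -0.9702039534524587
4 218 0.1342948571867898
   centroid t off mm -0.9033080662078363
5 215 0.25481671124404726
   centroid t off mm -1.1533391348795274
6 213 0.16375366457003132
   centroid t off mm -1.4485671128891542
7 205 0.5422248253195227
   centroid t off mm -1.5490472675394884
8 202 0.28626793074277157
   centroid t off mm -1.879533080615059
-0.08684588256030218 0.08236464097860949
-0.08559106842891573 0.08252569514743838
(array([-22.77912511, -23.01129684,   1.3938085 ]), array([ 4.43188384, -0.24671064, -5.60012878]))
```

Call:
move_arm([
  {"hand": 0,"x": -0.5,"y": -0.5},
  {"hand": 0,"x": -1,"y": -1},
  {"hand": 0,"x": -1,"y": -1},
  {"hand": 0,"x": -1,"y": -1},
  {"hand": 0,"x": -1,"y": -1},
  {"hand": 0,"x": -1,"y": -1},
  {"hand": 0,"x": -1,"y": -1},
  {"hand": 0,"x": -1,"y": -1},
  {"hand": 0,"x": -1,"y": -1},
  {"hand": 0,"x": -1,"y": -1},
  {"hand": 0,"x": -1,"y": -1},
  {"hand": 0,"x": -1,"y": -1},
  {"hand": 0,"x": -1,"y": -1},
  {"hand": 0,"x": -1,"y": -1},
  {"hand": 0,"x": -1,"y": -1},
  {"hand": 0,"x": -1,"y": -1},
  {"hand": 0,"x": -1,"y": -1},
  {"hand": 0,"x": -1,"y": -1},
  {"hand": 0,"x": -1,"y": -1},
  {"hand": 0,"x": -1,"y": -1},
])

```text
schema error: expected keys hand, x, y, z, wx, wy, wz
```

Call:
move_arm([
  {"hand": 0,"x": -1,"y": -1},
  {"hand": 0,"x": -1,"y": -1},
  {"hand": 0,"x": -0.8,"y": -1},
  {"hand": 0,"x": -0.5,"y": -0.5},
  {"hand": 0,"wx": 2.2,"wz": -2.8},
  {"hand": 0,"wx": 2.2,"wz": -2.8},
  {"hand": 0},
  {"hand": 0},
  {"hand": 0},
])

```text
schema error: expected keys hand, x, y, z, wx, wy, wz
```

```bash
python3 - <<'E'
from tgt import *
from rig import bot,vision
s=bot.read_state();print(s["time_s"],s["position"],s["force"],s["opening"]);print(rel(s,a+.04*n))
for k in ("scene","wrist"):
    w=vision.capture(k); cv2.imwrite(f"pics/{k}1.png",w["image"][:,:,::-1])
E
```

```text
0.1 [0.25205862 0.57119584 0.2216689 ] [-0.69900634  0.67727984  0.02685401] 0.9976364889057538
(array([-22.79203716, -23.13440152,   2.98901335]), array([ 4.43188384, -0.24671064, -5.60012878]))
```

View pics/scene1.png

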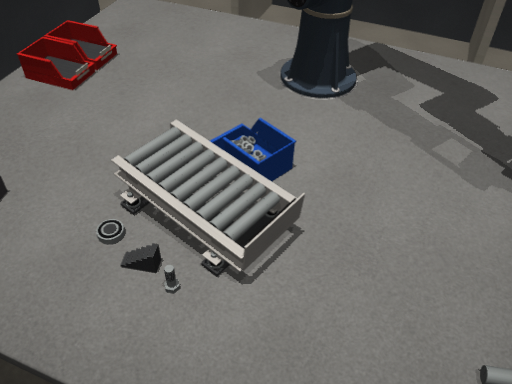

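View pics/wrist1.png

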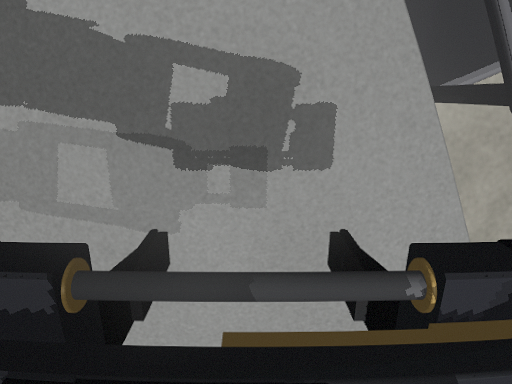

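Call:
move_arm([
  {"hand": 0,"x": -0.5,"y": -0.5,"z": 0,"wx": 0,"wy": 0,"wz": 0},
  {"hand": 0,"x": -1,"y": -1,"z": 0,"wx": 0,"wy": 0,"wz": 0},
  {"hand": 0,"x": -1,"y": -1,"z": 0,"wx": 0,"wy": 0,"wz": 0},
  {"hand": 0,"x": -1,"y": -1,"z": 0,"wx": 0,"wy": 0,"wz": 0},
  {"hand": 0,"x": -1,"y": -1,"z": 0,"wx": 0,"wy": 0,"wz": 0},
  {"hand": 0,"x": -1,"y": -1,"z": 0,"wx": 0,"wy": 0,"wz": 0},
  {"hand": 0,"x": -1,"y": -1,"z": 0,"wx": 0,"wy": 0,"wz": 0},
  {"hand": 0,"x": -1,"y": -1,"z": 0,"wx": 0,"wy": 0,"wz": 0},
  {"hand": 0,"x": -1,"y": -1,"z": 0,"wx": 0,"wy": 0,"wz": 0},
  {"hand": 0,"x": -1,"y": -1,"z": 0,"wx": 0,"wy": 0,"wz": 0},
  {"hand": 0,"x": -1,"y": -1,"z": 0,"wx": 0,"wy": 0,"wz": 0},
  {"hand": 0,"x": -1,"y": -1,"z": 0,"wx": 0,"wy": 0,"wz": 0},
  {"hand": 0,"x": -1,"y": -1,"z": 0,"wx": 0,"wy": 0,"wz": 0},
  {"hand": 0,"x": -1,"y": -1,"z": 0,"wx": 0,"wy": 0,"wz": 0},
  {"hand": 0,"x": -1,"y": -1,"z": 0,"wx": 0,"wy": 0,"wz": 0},
  {"hand": 0,"x": -1,"y": -1,"z": 0,"wx": 0,"wy": 0,"wz": 0},
  {"hand": 0,"x": -1,"y": -1,"z": 0,"wx": 0,"wy": 0,"wz": 0},
  {"hand": 0,"x": -1,"y": -1,"z": 0,"wx": 0,"wy": 0,"wz": 0},
  {"hand": 0,"x": -1,"y": -1,"z": 0,"wx": 0,"wy": 0,"wz": 0},
  {"hand": 0,"x": -0.5,"y": -0.5,"z": 0,"wx": 0,"wy": 0,"wz": 0},
])

```text
time_s: 2.2
position: [0.4964, -0.0573, 0.2226]
tcp_rot: [[-0.914, 0.406, 0.001], [0.406, 0.914, -0.001], [-0.002, -0.0, -1.0]]
force: [0.2, 0.4, 0.9]
opening: 0.007
```

Call:
move_arm([
  {"hand": 0,"x": -1,"y": -1,"z": 0,"wx": 0,"wy": 0,"wz": 0},
  {"hand": 0,"x": -1,"y": -1,"z": 0,"wx": 0,"wy": 0,"wz": 0},
  {"hand": 0,"x": -1,"y": -1,"z": 0,"wx": 0,"wy": 0,"wz": 0},
  {"hand": 0,"x": -0.8,"y": -1,"z": 0,"wx": 0,"wy": 0,"wz": 0},
  {"hand": 0,"x": 0,"y": 0,"z": 0,"wx": 2.2,"wy": -0.1,"wz": -2.8},
  {"hand": 0,"x": 0,"y": 0,"z": 0,"wx": 2.2,"wy": -0.1,"wz": -2.8},
  {"hand": 0,"x": 0,"y": 0,"z": 0,"wx": 0,"wy": 0,"wz": 0},
  {"hand": 0,"x": 0,"y": 0,"z": 0,"wx": 0,"wy": 0,"wz": 0},
  {"hand": 0,"x": 0,"y": 0,"z": 0,"wx": 0,"wy": 0,"wz": 0},
])

```text
time_s: 3.1
position: [0.5415, -0.1841, 0.2226]
tcp_rot: [[-0.95, 0.312, -0.024], [0.313, 0.947, -0.072], [0.0, -0.076, -0.997]]
force: [-0.1, 0.7, 0.7]
opening: 0.008
```

```bash
python3 - <<'E'
from tgt import *
from rig import bot,vision
s=bot.read_state();print(s["time_s"],s["position"],s["force"],s["moment"],s["opening"]);print(rel(s,a))
for k in ("scene","wrist"):
    w=vision.capture(k); cv2.imwrite(f"pics/{k}2.png",w["image"][:,:,::-1])
s=bot.read_state();print(s["time_s"],s["position"],s["force"],s["moment"]);print(rel(s,a))
E
```

```text
3.1 [ 0.54146461 -0.18406663  0.22256462] [-0.10567107  0.69801438  0.73290931] [ 0.02643088 -0.05619888  0.00435526] 0.0075108756013064345
(array([0.0179058 , 0.04372921, 4.59261013]), array([ 0.17595327, -0.02677997, -0.01107282]))
3.2 [ 0.54151715 -0.18438323  0.22264229] [-0.07643231 -0.10381189 -0.55923794] [ 0.05256569 -0.03413248  0.01903543]
(array([0.02504925, 0.05655126, 4.59482292]), array([ 0.16035172, -0.01209519, -0.01881252]))
```

View pics/scene2.png

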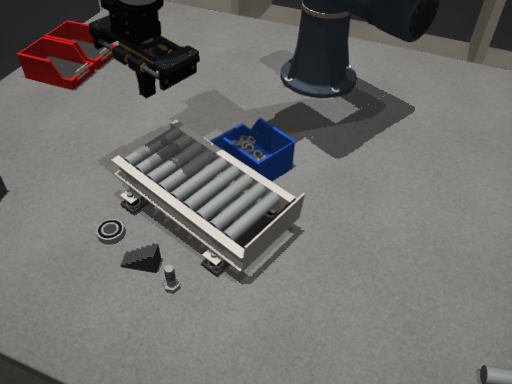

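View pics/wrist2.png

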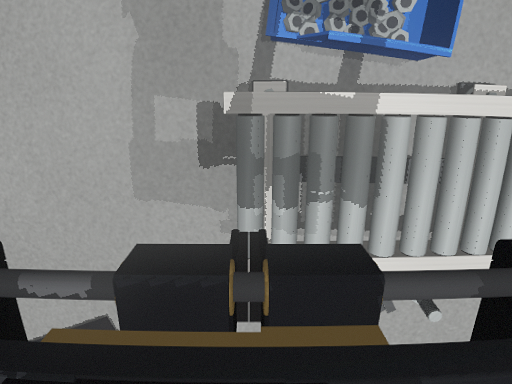

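Call:
move_arm([
  {"hand": 0,"x": 0,"y": -0.15,"z": 0.5,"wx": 0.15,"wy": 0,"wz": 0},
  {"hand": 0,"x": 0,"y": 0,"z": 0.8,"wx": 0,"wy": 0,"wz": 0},
  {"hand": 0,"x": 0,"y": 0,"z": 0.8,"wx": 0,"wy": 0,"wz": 0},
  {"hand": 0,"x": 0,"y": 0,"z": 0.8,"wx": 0,"wy": 0,"wz": 0},
  {"hand": 0,"x": 0,"y": 0,"z": 0.7,"wx": 0,"wy": 0,"wz": 0},
  {"hand": 0,"x": 0,"y": 0,"z": 0.5,"wx": 0,"wy": 0,"wz": 0},
  {"hand": 0,"x": 0,"y": 0,"z": 0.2,"wx": 0,"wy": 0,"wz": 0},
  {"hand": 0,"x": 0,"y": 0,"z": 0,"wx": 0,"wy": 0,"wz": 0},
  {"hand": 0,"x": 0,"y": 0,"z": 0,"wx": 0,"wy": 0,"wz": 0},
])

```text
time_s: 4.1
position: [0.5382, -0.1964, 0.1161]
tcp_rot: [[-0.95, 0.312, -0.024], [0.313, 0.947, -0.076], [-0.001, -0.08, -0.997]]
force: [0.2, -0.1, -0.2]
opening: 0.006
```

```bash
cat > st.py <<'E'
from tgt import *
from rig import bot,vision
F=[]
for i in range(4):
    s=bot.read_state();F.append(s["force"])
    if i<3: vision.capture("top")
print(s["time_s"],s["position"],np.round(F,2).tolist());print(rel(s,a))
E
python3 st.py
```

```text
4.25 [ 0.53832748 -0.1963605   0.11655823] [[0.22, -0.1, -0.25], [0.01, 0.17, -0.56], [0.61, 0.17, 0.37], [0.09, -0.03, 0.31]]
(array([0.05512711, 0.22670242, 0.3252013 ]), array([-0.02802123,  0.09119087,  0.00256988]))
```

Call:
move_arm([
  {"hand": 0,"x": 0,"y": 0,"z": 0.1,"wx": 0,"wy": 0,"wz": 0},
  {"hand": 0,"x": 0,"y": 0,"z": 0.1,"wx": 0,"wy": 0,"wz": 0},
  {"hand": 0,"x": 0,"y": 0,"z": 0.04,"wx": 0,"wy": 0,"wz": 0},
  {"hand": 0,"x": 0,"y": 0,"z": 0,"wx": 0,"wy": 0,"wz": 0},
  {"hand": 0,"x": 0,"y": 0,"z": 0,"wx": 0,"wy": 0,"wz": 0},
])

```text
time_s: 4.75
position: [0.5376, -0.1966, 0.1096]
tcp_rot: [[-0.95, 0.312, -0.025], [0.313, 0.947, -0.075], [0.0, -0.079, -0.997]]
force: [-0.5, -0.3, -0.1]
opening: 0.007
```

```bash
python3 st.py
```

```text
4.9 [ 0.53763607 -0.19659205  0.10972281] [[-0.46, -0.32, -0.14], [0.28, -0.38, 0.0], [-0.87, -0.02, -0.21], [-0.97, 0.75, 1.11]]
(array([0.03122353, 0.2222738 , 0.05142889]), array([-0.00949097, -0.01012791,  0.00353369]))
```

Call:
move_arm([
  {"hand": 0,"x": 0,"y": 0,"z": 0.05,"wx": 0,"wy": 0,"wz": 0},
  {"hand": 0,"x": 0,"y": 0,"z": 0,"wx": 0,"wy": 0,"wz": 0},
  {"hand": 0,"x": 0,"y": 0,"z": 0.04,"wx": 0,"wy": 0,"wz": 0},
  {"hand": 0,"x": 0,"y": 0,"z": 0,"wx": 0,"wy": 0,"wz": 0},
  {"hand": 0,"x": 0,"y": 0,"z": 0,"wx": 0,"wy": 0,"wz": 0},
])

```text
time_s: 5.4
position: [0.5377, -0.1968, 0.1078]
tcp_rot: [[-0.95, 0.312, -0.025], [0.313, 0.947, -0.076], [-0.0, -0.08, -0.997]]
force: [-1.2, 0.2, 3.9]
opening: 0.003
```

```bash
python3 st.py
```

```text
5.55 [ 0.53769694 -0.19686033  0.10769104] [[-1.18, 0.18, 3.94], [-0.67, 0.64, 4.11], [-0.4, 0.6, 3.9], [-0.34, -0.05, 4.15]]
(array([ 0.03692066,  0.22521472, -0.0303701 ]), array([-0.01461058,  0.01550093, -0.00364604]))
```

Call:
move_arm([
  {"hand": 0,"x": 0,"y": 0.1,"z": 0,"wx": 0,"wy": 0,"wz": 0},
  {"hand": 0,"x": 0,"y": 0.2,"z": 0,"wx": 0,"wy": 0,"wz": 0},
  {"hand": 0,"x": 0,"y": 0.2,"z": 0,"wx": 0,"wy": 0,"wz": 0},
  {"hand": 0,"x": 0,"y": 0.2,"z": 0,"wx": 0,"wy": 0,"wz": 0},
  {"hand": 0,"x": 0,"y": 0.2,"z": 0,"wx": 0,"wy": 0,"wz": 0},
  {"hand": 0,"x": 0,"y": 0.2,"z": 0,"wx": 0,"wy": 0,"wz": 0},
])

```text
time_s: 6.15
position: [0.5459, -0.1704, 0.105]
tcp_rot: [[-0.95, 0.311, -0.026], [0.312, 0.947, -0.076], [0.001, -0.08, -0.997]]
force: [-1.1, -0.7, 4.2]
opening: 0.007
```

```bash
python3 st.py
```

```text
6.3 [ 0.54607338 -0.17020402  0.10524578] [[-1.13, -0.68, 4.23], [-0.62, -0.51, 4.25], [-0.32, -0.36, 3.13], [-0.29, -0.64, 3.36]]
(array([ 0.02240746, -0.89655202, -0.03919563]), array([-0.00187229, -0.03892573,  0.03983285]))
```

Call:
move_arm([
  {"hand": 0,"x": 0,"y": 0.2,"z": 0.01,"wx": 0,"wy": 0,"wz": 0},
  {"hand": 0,"x": 0,"y": 0.2,"z": 0.01,"wx": 0,"wy": 0,"wz": 0},
  {"hand": 0,"x": 0,"y": 0.2,"z": 0,"wx": 0,"wy": 0,"wz": 0},
  {"hand": 0,"x": 0,"y": 0.2,"z": 0,"wx": 0,"wy": 0,"wz": 0},
  {"hand": 0,"x": 0,"y": 0.2,"z": 0,"wx": 0,"wy": 0,"wz": 0},
  {"hand": 0,"x": 0,"y": 0.2,"z": 0,"wx": 0,"wy": 0,"wz": 0},
  {"hand": 0,"x": 0,"y": 0.2,"z": 0,"wx": 0,"wy": 0,"wz": 0},
  {"hand": 0,"x": 0,"y": 0.2,"z": 0,"wx": 0,"wy": 0,"wz": 0},
  {"hand": 0,"x": 0,"y": 0.2,"z": 0,"wx": 0,"wy": 0,"wz": 0},
  {"hand": 0,"x": 0,"y": 0.2,"z": 0,"wx": 0,"wy": 0,"wz": 0},
])

```text
time_s: 7.3
position: [0.5619, -0.1228, 0.101]
tcp_rot: [[-0.95, 0.312, -0.025], [0.313, 0.947, -0.075], [0.0, -0.079, -0.997]]
force: [-0.6, 1.9, 4.3]
opening: 0.001
```

```bash
python3 st.py
```

```text
7.45 [ 0.56193688 -0.12262187  0.10085397] [[-0.61, 1.87, 4.35], [0.7, 3.07, 4.36], [0.15, 2.46, 4.24], [-0.38, 2.14, 4.49]]
(array([ 0.03014895, -2.91039544, -0.05717286]), array([ 0.03560487, -0.00178873,  0.01612915]))
```

Call:
move_arm([
  {"hand": 0,"x": 0,"y": 0.2,"z": 0,"wx": 0,"wy": 0,"wz": 0},
  {"hand": 0,"x": 0,"y": 0.2,"z": 0,"wx": 0,"wy": 0,"wz": 0},
  {"hand": 0,"x": 0,"y": 0.2,"z": 0,"wx": 0,"wy": 0,"wz": 0},
  {"hand": 0,"x": 0,"y": 0.2,"z": 0,"wx": 0,"wy": 0,"wz": 0},
  {"hand": 0,"x": 0,"y": 0.2,"z": 0,"wx": 0,"wy": 0,"wz": 0},
  {"hand": 0,"x": 0,"y": 0.2,"z": 0,"wx": 0,"wy": 0,"wz": 0},
  {"hand": 0,"x": 0,"y": 0.2,"z": 0,"wx": 0,"wy": 0,"wz": 0},
  {"hand": 0,"x": 0,"y": 0.2,"z": 0,"wx": 0,"wy": 0,"wz": 0},
  {"hand": 0,"x": 0,"y": 0.2,"z": 0,"wx": 0,"wy": 0,"wz": 0},
  {"hand": 0,"x": 0,"y": 0.2,"z": 0,"wx": 0,"wy": 0,"wz": 0},
])

```text
time_s: 8.45
position: [0.5774, -0.0759, 0.097]
tcp_rot: [[-0.95, 0.312, -0.025], [0.313, 0.947, -0.076], [0.0, -0.08, -0.997]]
force: [-1.1, -0.8, 5.5]
opening: 0.004
```

```bash
python3 st.py
```

```text
8.6 [ 0.57751072 -0.07537105  0.09710898] [[-1.1, -0.78, 5.51], [0.22, 0.23, 5.51], [-0.93, -0.12, 6.05], [-1.01, 1.11, 4.77]]
(array([ 0.03135674, -4.90607817, -0.04838251]), array([ 0.01635366, -0.0031608 ,  0.01538091]))
```

Call:
move_arm([
  {"hand": 0,"x": 0,"y": 0.2,"z": -0.01,"wx": 0,"wy": 0,"wz": 0},
  {"hand": 0,"x": 0,"y": 0.2,"z": -0.01,"wx": 0,"wy": 0,"wz": 0},
  {"hand": 0,"x": 0,"y": 0.2,"z": 0,"wx": 0,"wy": 0,"wz": 0},
  {"hand": 0,"x": 0,"y": 0.2,"z": 0,"wx": 0,"wy": 0,"wz": 0},
  {"hand": 0,"x": 0,"y": 0.2,"z": 0,"wx": 0,"wy": 0,"wz": 0},
  {"hand": 0,"x": 0,"y": 0.2,"z": 0,"wx": 0,"wy": 0,"wz": 0},
  {"hand": 0,"x": 0,"y": 0.2,"z": 0,"wx": 0,"wy": 0,"wz": 0},
  {"hand": 0,"x": 0,"y": 0.2,"z": 0,"wx": 0,"wy": 0,"wz": 0},
  {"hand": 0,"x": 0,"y": 0.2,"z": 0,"wx": 0,"wy": 0,"wz": 0},
  {"hand": 0,"x": 0,"y": 0.2,"z": 0,"wx": 0,"wy": 0,"wz": 0},
])

```text
time_s: 9.6
position: [0.593, -0.028, 0.0933]
tcp_rot: [[-0.95, 0.312, -0.025], [0.313, 0.947, -0.075], [0.0, -0.079, -0.997]]
force: [0.0, 1.2, 2.4]
opening: 0.007
```

```bash
python3 st.py
```

```text
9.75 [ 0.59309566 -0.02794181  0.09309526] [[0.04, 1.2, 2.42], [0.17, 1.73, 1.59], [0.99, 1.62, 2.72], [-0.57, 1.55, 3.06]]
(array([ 0.03188414, -6.90946845, -0.05255428]), array([ 0.03140415, -0.00516604,  0.02440517]))
```

Call:
move_arm([
  {"hand": 0,"x": 0,"y": 0.2,"z": 0.01,"wx": 0,"wy": 0,"wz": 0},
  {"hand": 0,"x": 0,"y": 0.2,"z": 0.01,"wx": 0,"wy": 0,"wz": 0},
  {"hand": 0,"x": 0,"y": 0.2,"z": 0,"wx": 0,"wy": 0,"wz": 0},
  {"hand": 0,"x": 0,"y": 0.2,"z": 0,"wx": 0,"wy": 0,"wz": 0},
  {"hand": 0,"x": 0,"y": 0.2,"z": 0,"wx": 0,"wy": 0,"wz": 0},
  {"hand": 0,"x": 0,"y": 0.2,"z": 0,"wx": 0,"wy": 0,"wz": 0},
  {"hand": 0,"x": 0,"y": 0.2,"z": 0,"wx": 0,"wy": 0,"wz": 0},
  {"hand": 0,"x": 0,"y": 0.2,"z": 0,"wx": 0,"wy": 0,"wz": 0},
])

```text
time_s: 10.55
position: [0.6053, 0.0091, 0.0896]
tcp_rot: [[-0.95, 0.311, -0.025], [0.312, 0.947, -0.076], [0.0, -0.08, -0.997]]
force: [-1.2, -1.1, 4.0]
opening: 0.004
```

```bash
python3 st.py
```

```text
10.7 [0.60540183 0.00928514 0.0897802 ] [[-1.22, -1.11, 4.0], [-0.64, -0.18, 5.22], [-0.88, -0.53, 4.47], [-0.02, -0.24, 3.84]]
(array([ 0.03598705, -8.48341761, -0.05307985]), array([-0.02419291, -0.00733321,  0.03451036]))
```

Call:
move_arm([
  {"hand": 0,"x": 0,"y": 0.2,"z": 0,"wx": 0,"wy": 0,"wz": 0},
  {"hand": 0,"x": 0,"y": 0.2,"z": 0,"wx": 0,"wy": 0,"wz": 0},
  {"hand": 0,"x": 0,"y": 0.2,"z": 0,"wx": 0,"wy": 0,"wz": 0},
  {"hand": 0,"x": 0,"y": 0.2,"z": 0,"wx": 0,"wy": 0,"wz": 0},
  {"hand": 0,"x": 0,"y": 0.2,"z": 0,"wx": 0,"wy": 0,"wz": 0},
  {"hand": 0,"x": 0,"y": 0.2,"z": 0,"wx": 0,"wy": 0,"wz": 0},
  {"hand": 0,"x": 0,"y": 0.2,"z": 0,"wx": 0,"wy": 0,"wz": 0},
  {"hand": 0,"x": 0,"y": 0.2,"z": 0,"wx": 0,"wy": 0,"wz": 0},
  {"hand": 0,"x": 0,"y": 0.2,"z": 0,"wx": 0,"wy": 0,"wz": 0},
])

```text
time_s: 11.6
position: [0.6196, 0.0523, 0.0865]
tcp_rot: [[-0.95, 0.312, -0.025], [0.313, 0.947, -0.075], [0.0, -0.079, -0.997]]
force: [-1.4, 0.8, 6.2]
opening: -0.001
```

```bash
python3 st.py; python3 - <<'E'
from rig import vision
import cv2
cv2.imwrite("pics/scene3.png",vision.capture("scene")["image"][:,:,::-1])
E
```

```text
11.75 [0.6196997  0.05268593 0.08650757] [[-1.36, 0.83, 6.17], [-0.54, 1.38, 5.47], [-0.5, 1.46, 5.8], [-0.59, 0.69, 5.23]]
(array([  0.03272157, -10.31580984,  -0.05039327]), array([0.04487224, 0.01275825, 0.00819826]))
```

View pics/scene3.png

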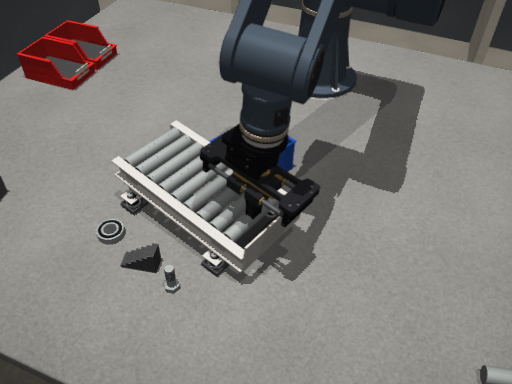

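Call:
move_arm([
  {"hand": 0,"x": 0,"y": -0.05,"z": -0.3,"wx": 0,"wy": 0,"wz": 0},
  {"hand": 0,"x": 0,"y": -0.05,"z": -0.7,"wx": 0,"wy": 0,"wz": 0},
  {"hand": 0,"x": 0,"y": -0.1,"z": -1,"wx": 0,"wy": 0,"wz": 0},
  {"hand": 0,"x": 0,"y": -0.1,"z": -1,"wx": 0,"wy": 0,"wz": 0},
  {"hand": 0,"x": 0,"y": 0,"z": -1,"wx": 0,"wy": 0,"wz": 0},
  {"hand": 0,"x": 0,"y": 0,"z": -1,"wx": 0,"wy": 0,"wz": 0},
  {"hand": 0,"x": 0,"y": 1,"z": 0,"wx": 0,"wy": 0,"wz": 0},
  {"hand": 0,"x": 0,"y": 1,"z": 0,"wx": 0,"wy": 0,"wz": 0},
  {"hand": 0,"x": 0,"y": 1,"z": 0,"wx": 0,"wy": 0,"wz": 0},
  {"hand": 0,"x": 0,"y": 1,"z": 0,"wx": 0,"wy": 0,"wz": 0},
  {"hand": 0,"x": 0,"y": 1,"z": 0,"wx": 0,"wy": 0,"wz": 0},
  {"hand": 0,"x": 0,"y": 1,"z": 0,"wx": 0,"wy": 0,"wz": 0},
  {"hand": 0,"x": 0,"y": 1,"z": 0,"wx": 0,"wy": 0,"wz": 0},
  {"hand": 0,"x": 0,"y": 1,"z": 0,"wx": 0,"wy": 0,"wz": 0},
  {"hand": 0,"x": 0,"y": 1,"z": 0,"wx": 0,"wy": 0,"wz": 0},
  {"hand": 0,"x": 0,"y": 1,"z": 0,"wx": 0,"wy": 0,"wz": 0},
  {"hand": 0,"x": 0,"y": 1,"z": 0,"wx": 0,"wy": 0,"wz": 0},
  {"hand": 0,"x": 0,"y": 0.5,"z": 0,"wx": 0,"wy": 0,"wz": 0},
  {"hand": 0,"x": 0,"y": 0,"z": 0,"wx": 0,"wy": 0,"wz": 0},
  {"hand": 0,"x": 0,"y": 0,"z": 0,"wx": 0,"wy": 0,"wz": 0},
])

```text
time_s: 13.8
position: [0.7093, 0.3256, 0.1881]
tcp_rot: [[-0.95, 0.312, -0.026], [0.313, 0.947, -0.076], [0.001, -0.081, -0.997]]
force: [0.2, -1.0, 0.7]
opening: 0.005
```

```bash
python3 - <<'E'
from h import *
from rig import vision,bot
w=vision.capture("top"); o=load("top")
z=lambda i: cv2.resize(i[80:270,180:420,::-1],None,fx=3.2,fy=3.1,interpolation=cv2.INTER_CUBIC)
cv2.imwrite("pics/top4.png",w["image"][:,:,::-1]);cv2.imwrite("pics/top4z.png",z(w["image"]))
d=cv2.absdiff(w["image"],o["image"]);cv2.imwrite("pics/diff4.png",np.clip(z(d).astype(int)*3,0,255))
print(bot.read_state()["force"])
E
```

```text
[-0.5223355   0.26328182 -0.09068507][ WARN:0@1.843] global loadsave.cpp:1063 imwrite_ Unsupported depth image for selected encoder is fallbacked to CV_8U.
```

View pics/top4z.png

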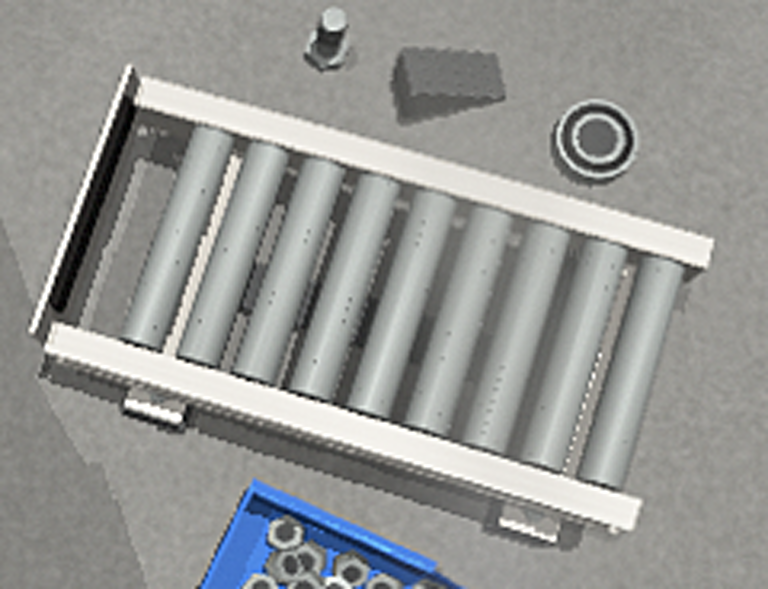

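View pics/diff4.png

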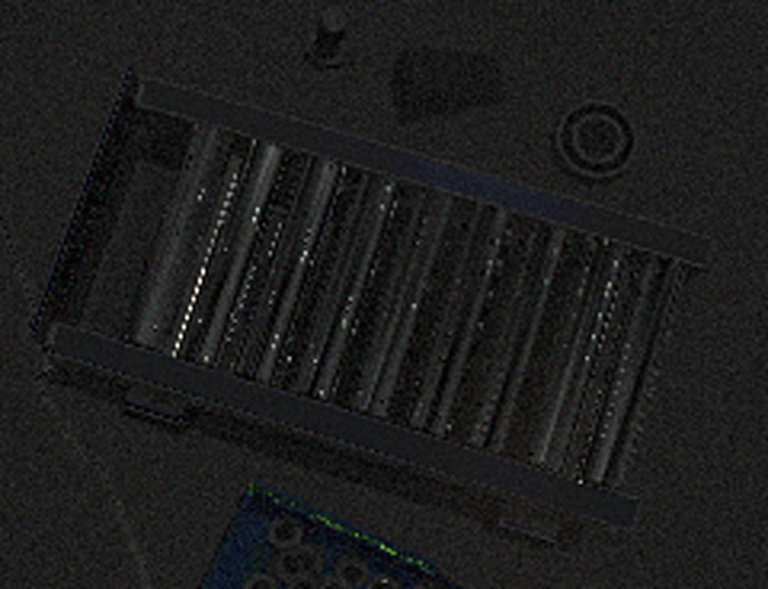

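```bash
python3 -c "
from rig import order
print(order.hand_in())"
```

```text
the job is handed in; nothing more can be done
None
```

I drew the shut fingertips along the roller tops from roller 1 to just past the axis of roller 9. I then lifted the hand clear and handed the job in at about 14 s. No verdict is reported.

- **Force:** readings taken during pauses in the draw were mostly 2 to 6 N vertical (limit 20 N), with up to about 3 N sideways. I had no readings between the pauses.
- **Lane and neighbours:** comparing top views from before and after shows no visible shift of the lane, step block, bearing or bolt, nor of the part of the bin in the picture. The final force reading was near zero and the hand was well away from everything.
- **Rollers:** the surface of all nine rollers looks different before and after, so all nine seem to have turned. I could not measure the angles directly. That each passed 0.3 rad is inferred from the steady contact and about 260 mm of travel.

One small disagreement: the first-to-last roller distance measured 252 mm from the picture against 256 mm nominal, so I ran the draw slightly long, still about 25 mm short of the stop.

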